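Load a sample carrier under the hold-down springs

ROBOT

A 7-joint arm with a two-finger parallel gripper is mounted at the origin on a cart in front of the work surface, level with it; the furniture and walls round the work are solid. World frame = base frame: x ahead of the robot, y to its left, z up, the work surface at z = 0. Lengths are in m, angles in rad, forces in N, time in s.
With the tool pointing down it reaches from about 0.425 to 1.025 m from the base axis. Payload 3.6 kg.
Tool frame: the origin (TCP) lies between the finger pads; the fingertips stand 25 mm ahead of it and the grasp point (between the pads) lies 6 mm ahead of it; z points along the fingers, y is the line along which they close (so a half turn about z gives the same grasp; the last joint's range is limited). The gripper opens to 85 mm and grips with 20 to 120 N. Pads are 22 mm wide; open, the fingers measure 114 mm over their backs; the gripper's body (76 mm by 85 mm) begins 54 mm behind the grasp point. The pads swing forward as they close: fully open they stand 13 mm farther back than shut.
Start: joints at [1.181, 0.591, 0.048, 1.609, -0.033, 0.943, -0.034], TCP at [0.211, -0.694, 0.256] pointing down, gripper open.
Joint ranges: [-2.69, 2.69], [-0.47, 2.24], [-1.27, 1.36], [0.19, 2.51], [-1.53, 4.68], [0.08, 2.07], [-3.09, 3.09]. Speed limits (rad/s): [2.57, 2.57, 3.14, 3.14, 3.14, 3.14, 3.14].

INTERFACE

Orientations are given as a unit quaternion [x, y, z, w].
In Python, from plant import manip gives the robot as it stands. The module is installed in compiled form; this text tells all that it offers.
- The arm moves only by the tool move_arm, never from a script. Its argument "deltas" is a list of rows, each an object of numbers: "tx", "ty", "tz": the shift along the world's x, y, z in units of 0.25 m (1.0 is 0.25 m); "roll": the turn about the world's z in units of 360 degrees (1.0 is 360 degrees); "grip": the closure, from -1 (fully open) to 1 (shut), so that 0 is half open. In form: [{"tx": .., "ty": .., "tz": .., "roll": .., "grip": ..}, ...]. A call has 1 to 20 rows; each row is the pose to reach, as a shift and turn from the pose commanded when the call began, turning the shorter way round; what a row does not reach only later rows make up. A row lasts 1/10 s, in which the tool goes at most 50 mm and 8.59 degrees, less where a joint would pass 70% of its speed; a pose out of reach is approached as far as the arm can. A call with a number of a shift or a turn outside -1 to 1 is refused whole. A call with a gripper value outside its range is refused whole. The fingers move at their own pace and stop on an object; "squeeze" is the grip in N (left out, the last holds). Time passes only in rows, so rows that repeat a pose let the fingers close. It gives the time, the measured TCP pose, the force, the opening and the grip force at its end, in the units of the state.
- manip.read_state(): the state, without advancing time (a new reading comes with each control period).
- manip.read_camera(name): name is "side" or "top" or "wrist"; returns (picture, depth): 384x512x3 uint8, red, green, blue; 384x512 float32, m along the optical axis (not along the pixel's ray), 0 where there is no reading.
- manip.calibration(name): a dict with "fx", "fy", "cx", "cy" (pixels), "position" and "orientation" of the camera in the world; the wrist camera has in their place "hand_eye" (4x4, takes a point from camera to tool coordinates, whose origin is the TCP and whose axes are the flange's). Camera axes: x right, y up, looking along -z (the intrinsics and any distortion apply to the point x, -y, -z); pixel columns grow to the right and rows downward; lengths in m; the calibration is good to about 2 mm. A picture is of the moment at which its call begins: read the wrist's pose just before it. calibration takes no time and is no camera call.
- manip.close_job(): hands the job in; it is judged then, once.
Trained networks look in the newest picture that a camera, given by its name, has taken for a name from the list of things; names that differ only in an ending like _2 or _b are one class to them, and where a whole thing is asked for, a point or a joint stands for the part that bears it (a point fixed in the world has none). Each returns a list of dicts, best first, with "score" (0 to 1); they miss things now and then, are a little off and sometimes report something else, mostly with a low value. They report only what shows in the picture. A call takes as long as a camera call.
- manip.spot_in(camera, label): "extent" ([left, top, width, height] in pixels, round what is visible of it).
- manip.place_of(camera, label): "position" ([column, row] in pixels: a listed point, or the origin of a listed thing).
The state is a dict: "time_s": time; "joints": joint angles; "dq": joint speeds; "tau": joint torques, N m; "position": TCP position; "eef_rot": TCP orientation; "contact_force": force on the tool from outside, world axes, zero at the start; "ft_torque": the same for the moment, N m; "opening": opening from 0.0 (shut) to 1.0 (fully open); "grip_force": force on a finger pad.
Only numpy, scipy, OpenCV 4.12 (cv2) and the standard library are available. Lean on these libraries where they do the work, as an engineer would, in place of code of your own. Each camera call takes 0.05 s, during which the arm holds its last target. There are 200 camera calls.

TASK

Load the sample carrier that holds three round mounts into its lane of the loading station: with the fingertips on its thumb shelf, press it down firmly on its sprung platform and, keeping it pressed, push it under the bridge and the hold-down spring until it is fully home against the end stop and the empty platform springs up again behind it. Only press and push it, never pinch or lift it out of its lane; leave the carrier with two larger mounts and the other things on the desk where they are, and take the hand clear at the end.

Things in the scene. Friction and masses are not known exactly. Their poses are not given: they have to be found in the camera images.
- station: fixed two-lane loading station, 282 x 157 x 46 mm high. Origin on the desk, below the edge where the platforms end and the fixed bay floor begins, midway between the lanes; +x = loading direction, z up. Lanes at y = +38.5 and -38.5 mm, 63 mm wide; rail tops z = 29 mm. Sprung platforms x = -131 to 0, top z = 26 mm up, 20 mm pressed; bay floor x = 0 to 132 at z = 20 mm
- bridge (a point): middle of the lower front edge of the rigid dark bridge across both lanes (station frame x = 44, y = 0, z = 34.5 mm); the bridge is 12 mm thick in x, top at z = 46 mm. A carrier on the raised platform (deck z = 38 mm) runs against it; pressed down 4 to 6 mm (deck z = 34 to 32) it passes below
- end_stop (a point): middle of the end stop's face, at the bay floor (station frame x = 132, y = 0, z = 20 mm); the wall is 14 mm thick, top at z = 44 mm
- carrier3: the carrier to load: loose plate 130 (x) x 60 mm, about 250 g, THREE round 25 mm mounts in a row. Origin: centre of its underside; x to its nose, same way as the station's x. Deck 12 mm above the underside. Lies in either lane on the raised platform, nose 3 to 37 mm short of the bridge. Home: origin at x = 67, z = 20 mm in the station's frame, nose on the end stop, tail 2 mm past the platform
- carrier3_shelf (a point): centre of the serrated thumb shelf at the tail of carrier3, on its upper surface, 49 mm behind and 9 mm above the carrier's origin: the place to press. Shelf 32 (x) x 60 mm, open at the tail (16 mm behind) and sides; 16 mm ahead stands the rear face of the push ridge, 48 mm wide, 6 mm thick, 11 mm above the shelf
- carrier2: the other carrier: same plate, TWO round 32 mm mounts; lies in the other lane, to be left alone. Origin and axes as carrier3
- platform_a (a joint): sprung platform of the lane at y = +38.5 mm of the station: 0 up, 0.006 m fully pressed. Pushes up with 7 N when up, 13 N when pressed: some 10 N of finger force on the shelf holds it down, up to 15 N as the tail comes off it
- platform_b (a joint): sprung platform of the lane at y = -38.5 mm of the station, same values and forces
- spring_a (a joint): forked leaf spring (two steel fingers sloping down from the bridge in the loading direction, tips at x = 100, z = 27 mm of the station) of the lane at y = +38.5 mm: angle 0 at rest, about 0.12 rad when the tips ride on a carrier's deck, pressing it down with about 4 N
- spring_b (a joint): the same leaf spring of the lane at y = -38.5 mm of the station, same values
- beaker: clear beaker, 72 mm across, 90 mm high, beside the station's end-stop end; origin at the centre of its underside; bystander
- tweezers: steel tweezers, 122 mm long, lying along the station; bystander
- mount0: spare sample mount, disc 25 mm across, 15 mm high, near the end-stop end; bystander
- mount1: second spare sample mount, same size; bystander
- pen_1: black pen, 145 mm long, lying on the desk; bystander

How it is judged:
On the way, in this order (a step that is already met when the one before it is completed fails the run):
1. the three-mount carrier is pressed down on its platform by the fingers, most of it still outside the bridge (z of carrier3 in the frame of station below 0.0228 m and x of carrier3 in the frame of station below 0 m and contact force between the fingers and carrier3 above 4 N), for 0.1 s.
2. still pressed down by the fingers, it slides in under the bridge and the spring (z of carrier3 in the frame of station below 0.023 m and x of carrier3 in the frame of station between 0.015 and 0.064 m and contact force between the fingers and carrier3 above 4 N), for 0.1 s.
At the end, for the whole second after the job is handed in: the three-mount carrier lies flat on the bay floor within 2.5 mm of the end stop, at rest under its raised leaf spring; both platforms are up again (within 1.5 mm), the one behind it locking it in; the two-mount carrier has moved less than 10 mm (x of carrier3 in the frame of station above 0.0645 m and z of carrier3 in the frame of station between 0.018 and 0.0215 m and angle between carrier3's own z axis and vertical below 0.03 rad and linear speed of carrier3 below 0.01 m/s and value of joint any of spring_a, spring_b above 0.07 rad and value of joint each of platform_a, platform_b below 0.0015 m and distance of carrier2 from where it was at the start of the episode below 0.01 m); the robot touches nothing.
It fails at once if the three-mount carrier is lifted more than 12 mm above the raised platform (height (world z) of carrier3 above 0.038 m).
It fails at once if the three-mount carrier is tipped by more than about 15 degrees (angle between carrier3's own z axis and vertical above 0.26 rad).
It fails at once if the two-mount carrier is disturbed by more than 10 mm (distance of carrier2 from where it was at the start of the episode above 0.01 m).
It fails at once if the beaker, tweezers, pen or a spare mount is moved by more than 30 mm (distance of any of beaker, tweezers, mount0, mount1, pen_1 from where it was at the start of the episode above 0.03 m).
It also fails if it takes over 32 s, if anything falls off the work surface, if the arm or the gripper's body presses on something with over 40 N, if the wrist force passes 120 N, or if a joint passes its speed limit or range.

## Working session

There is one attempt and no reset: what is moved stays moved. The work goes in short steps, Python scripts to look and compute and a tool call to move; the robot and the scene stay as the last step left them, time stands still between calls to the robot, and variables do not carry over. Pictures are saved under pics/ and viewed, at most 10 in all, crops included, and the job is handed in when it is done.

Besides the shell and the picture viewer there is one more tool, called after "Emit:" as name(argument=value, ...), one argument or row to a line, values as JSON. move_arm: Moves the arm, as the interface text tells. Shifts and turns lie within -1 to 1; 1 stands for 0.25 m of shift or 360 degrees of turn. Its arguments: {"type":"object","properties":{"deltas":{"type":"array","items":{"type":"object","properties":{"tx":{"type":"number"},"ty":{"type":"number"},"tz":{"type":"number"},"roll":{"type":"number"},"grip":{"type":"number"}}}},"squeeze":{"type":"number"}},"required":["deltas"]}

```bash
mkdir -p pics; cat > h.py <<'E'
import numpy as np, cv2
from plant import manip
from scipy.spatial.transform import Rotation as R
def ray(cam,uv):
    c=manip.calibration(cam)
    d=np.array([(uv[0]-c['cx'])/c['fx'],-(uv[1]-c['cy'])/c['fy'],-1.])
    return np.array(c['position']),R.from_quat(c['orientation']).as_matrix()@d
def at_z(cam,uv,z):
    p,d=ray(cam,uv); return p+d*(z-p[2])/d[2]
def at_depth(cam,uv,dep):
    u,v=int(round(uv[0])),int(round(uv[1])); p,d=ray(cam,uv)
    w=dep[v-1:v+2,u-1:u+2]; w=w[w>0]
    return p+d*np.median(w) if len(w) else None
E
python3 - <<'E'
from h import *
np.set_printoptions(precision=4,suppress=True)
for cam in ['top','side']:
    im,dep=manip.read_camera(cam); cv2.imwrite(f'pics/{cam}.png',im[...,::-1])
    print(cam,{k:v for k,v in manip.calibration(cam).items()})
    for n,z in [('carrier3',.026),('carrier3_shelf',.035),('carrier2',.026),('station',0),('bridge',.0345),('end_stop',.02)]:
        for r in manip.place_of(cam,n)[:2]:
            print(n,r['score'],r['position'],at_z(cam,r['position'],z),at_depth(cam,r['position'],dep))
print(manip.read_state())
E
```

```text
top {'fx': 375.02595838373395, 'fy': 375.02595838373395, 'cx': 258.776972528339, 'cy': 192.67922903189063, 'position': array([0.3469, 0.0644, 0.8817]), 'orientation': array([ 0.0774, -0.0722, -0.6793,  0.7262])}
carrier3 0.89 [324.2, 192.6] [ 0.5412 -0.0754  0.026 ] [ 0.5384 -0.0734  0.0385]
carrier3 0.84 [312.5, 223.6] [ 0.4667 -0.0508  0.026 ] [ 0.4649 -0.0492  0.0385]
carrier3_shelf 0.66 [349.8, 200.5] [ 0.5245 -0.1332  0.035 ] [ 0.5242 -0.1329  0.0366]
carrier2 0.89 [324.2, 192.6] [ 0.5412 -0.0754  0.026 ] [ 0.5384 -0.0734  0.0385]
carrier2 0.84 [312.5, 223.6] [ 0.4667 -0.0508  0.026 ] [ 0.4649 -0.0492  0.0385]
station 0.83 [297.8, 201.0] [ 0.5223 -0.0173  0.    ] [ 0.5148 -0.0137  0.0378]
bridge 0.73 [281.9, 185.3] [0.5501 0.0244 0.0345] [0.5516 0.0241 0.0281]
end_stop 0.55 [245.5, 172.4] [0.5793 0.1118 0.02  ] [0.5743 0.1108 0.0383]
side {'fx': 393.80615755023564, 'fy': 393.80615755023564, 'cx': 253.28649552638905, 'cy': 192.32725231585377, 'position': array([-0.1471,  0.5058,  0.3859]), 'orientation': array([-0.2613,  0.4926,  0.735 , -0.386 ])}
carrier3 0.98 [302.0, 202.9] [ 
[... 502 characters left out ...]
06   0.    ] [0.4722 0.0319 0.0286]
bridge 0.8 [256.3, 196.3] [0.5389 0.0286 0.0345] [0.5177 0.0433 0.0454]
end_stop 0.85 [217.1, 205.5] [0.574  0.1127 0.02  ] [0.5237 0.1401 0.0455]
{'time_s': 0.7, 'joints': array([ 1.1815,  0.5911,  0.0484,  1.6085, -0.0333,  0.9427, -0.0337]), 'dq': array([ 0.0001, -0.    ,  0.0002,  0.0003,  0.0005,  0.0002, -0.0007]), 'tau': array([ -0.0001, -54.8466,   1.5454, -19.8494,   0.0093,   0.0014,
        -0.    ]), 'position': array([ 0.2114, -0.6935,  0.2564]), 'eef_rot': array([0.9891, 0.1474, 0.    , 0.    ]), 'contact_force': array([0.2076, 0.1006, 0.1446]), 'ft_torque': array([-0.0055, -0.0235, -0.0149]), 'grip_force': 0.0, 'opening': 1.0027298169188772}
```

View pics/top.png

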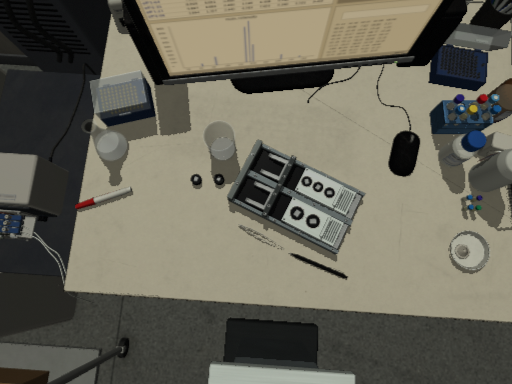

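View pics/side.png

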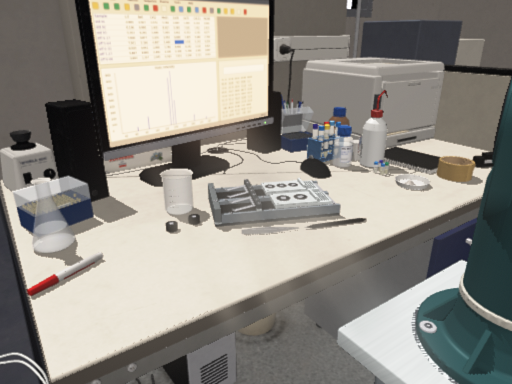

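The three-mount carrier is in the far lane, mounts near (318,186) and shelf near (350,200). That is station y = -38.5, so platform_b. The station x axis has a world yaw of about 66°, so I'm going there and closing the gripper on the way.

Emit:
move_arm(
  deltas=[
    {"tx": 0.5,"ty": 1.0,"tz": 0,"roll": 0.07,"grip": 1},
    {"tx": 0.5,"ty": 1.0,"tz": 0,"roll": 0.07,"grip": 1},
    {"tx": 0.5,"ty": 1.0,"tz": 0,"roll": 0.07,"grip": 1},
    {"tx": 0.5,"ty": 1.0,"tz": 0,"roll": 0.07,"grip": 1},
    {"tx": 0.5,"ty": 1.0,"tz": 0,"roll": 0.07,"grip": 1},
    {"tx": 0.5,"ty": 1.0,"tz": 0,"roll": 0.07,"grip": 1},
    {"tx": 0.5,"ty": 1.0,"tz": 0,"roll": 0.07,"grip": 1},
  ],
  squeeze=20,
)

```text
time_s: 1.4
position: [0.3395, -0.4383, 0.2566]
eef_rot: [0.932, 0.364, 0.001, -0.001]
contact_force: [-0.8, 0.3, 0.4]
opening: 0.0
grip_force: 0.0
```

Emit:
move_arm(
  deltas=[
    {"tx": 0.6,"ty": 0.95,"tz": -0.1,"roll": 0.066,"grip": 1},
    {"tx": 0.6,"ty": 0.95,"tz": -0.1,"roll": 0.066,"grip": 1},
    {"tx": 0.6,"ty": 0.95,"tz": -0.1,"roll": 0.066,"grip": 1},
    {"tx": 0.6,"ty": 0.95,"tz": -0.1,"roll": 0.066,"grip": 1},
    {"tx": 0.6,"ty": 0.95,"tz": -0.1,"roll": 0.066,"grip": 1},
    {"tx": 0.6,"ty": 0.95,"tz": -0.1,"roll": 0.066,"grip": 1},
    {"tx": 0.6,"ty": 0.95,"tz": -0.1,"roll": 0.066,"grip": 1},
    {"tx": 0.6,"ty": 0.95,"tz": -0.1,"roll": 0.066,"grip": 1},
  ],
)

```text
time_s: 2.2
position: [0.4868, -0.2065, 0.2314]
eef_rot: [0.839, 0.544, -0.0, 0.0]
contact_force: [-0.5, -0.7, 0.3]
opening: -0.001
grip_force: 0.0
```

```bash
cat >> h.py <<'E'
_cal=manip.calibration
def wray(uv,st):
    c=_cal('wrist'); H=np.array(c['hand_eye'])
    d=np.array([(uv[0]-c['cx'])/c['fx'],-(uv[1]-c['cy'])/c['fy'],-1.])
    Rt=R.from_quat(st['eef_rot']).as_matrix()
    return Rt@H[:3,3]+st['position'],Rt@H[:3,:3]@d
def w_z(uv,z,st):
    p,d=wray(uv,st); return p+d*(z-p[2])/d[2]
E
python3 - <<'E'
from h import *
np.set_printoptions(precision=4,suppress=True)
st=manip.read_state(); im,dep=manip.read_camera('wrist'); cv2.imwrite('pics/w1.png',im[...,::-1]); np.savez('w1.npz',dep=dep,pos=st['position'],rot=st['eef_rot'])
print(st['time_s'],st['position'],st['eef_rot'],st['joints'],st['opening'],st['contact_force']); c=manip.calibration('wrist');print(c)
for n,z in [('carrier3',.026),('carrier3_shelf',.035),('carrier2',.026),('station',0),('bridge',.0345),('end_stop',.02)]:
    for r in manip.place_of('wrist',n)[:2]:
        u,v=map(int,r['position']);p,d=wray(r['position'],st)
        print(n,r['score'],r['position'],w_z(r['position'],z,st),p+d*dep[v,u])
E
```

```text
2.2 [ 0.4868 -0.2065  0.2314] [ 0.8389  0.5443 -0.0002  0.0003] [ 0.509   0.3897 -0.2508  2.0643  0.1473  0.7037 -0.2559] -0.0009016375348909415 [-0.4846 -0.729   0.3239]
{'fx': 323.6252890503897, 'fy': 323.6252890503897, 'cx': 253.12485308968684, 'cy': 202.25005867697504, 'hand_eye': array([[-0.0003,  0.9518,  0.3067,  0.0786],
       [ 1.    ,  0.0003,  0.0002,  0.0001],
       [ 0.0001,  0.3067, -0.9518, -0.1171],
       [ 0.    ,  0.    ,  0.    ,  1.    ]])}
carrier3 0.94 [166.6, 28.4] [ 0.4724 -0.0495  0.026 ] [ 0.4742 -0.0527  0.0381]
carrier3 0.55 [252.6, 21.7] [ 0.5447 -0.0759  0.026 ] [ 0.5438 -0.0778  0.0366]
carrier3_shelf 0.72 [254.4, 80.6] [ 0.526  -0.1216  0.035 ] [ 0.5261 -0.1215  0.0326]
carrier2 0.94 [166.6, 28.4] [ 0.4724 -0.0495  0.026 ] [ 0.4742 -0.0527  0.0381]
carrier2 0.55 [252.6, 21.7] [ 0.5447 -0.0759  0.026 ] [ 0.5438 -0.0778  0.0366]
```

View pics/w1.png

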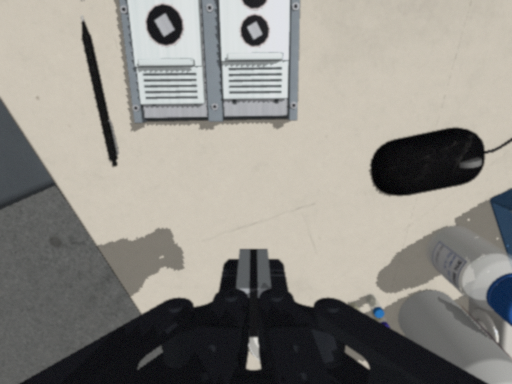

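Wrist view: the carrier3 shelf is at (254,80), its tail edge at row 102, with lane rails on either side (bolts near (215,107) and (210,7)). I'm moving back for a full view of the lane so I can fix the yaw.

Emit:
move_arm(
  deltas=[
    {"tx": 0.1,"ty": 0.3,"tz": -0.1,"grip": 1},
    {"tx": 0.1,"ty": 0.3,"tz": -0.1,"grip": 1},
    {"tx": 0.1,"ty": 0.3,"tz": -0.1,"grip": 1},
    {"tx": 0.1,"ty": 0.3,"tz": -0.1,"grip": 1},
  ],
)

```text
schema error: expected keys tx, ty, tz, roll, grip
```

```bash
python3 - <<'E'
from h import *
np.set_printoptions(precision=4,suppress=True)
st=manip.read_state(); im,dep=manip.read_camera('wrist'); cv2.imwrite('pics/w2.png',cv2.resize(im[:300,100:420,::-1],(640,600)))
np.savez('w2.npz',dep=dep,pos=st['position'],rot=st['eef_rot'])
print(st['time_s'],st['position'],st['eef_rot'],st['contact_force'])
for n,z in [('carrier3',.026),('carrier3_shelf',.035),('station',0),('bridge',.0345),('end_stop',.02)]:
    for r in manip.place_of('wrist',n)[:2]:
        u,v=map(int,r['position']);p,d=wray(r['position'],st)
        print(n,r['score'],r['position'],w_z(r['position'],z,st),p+d*dep[v,u])
E
```

```text
2.55 [ 0.4858 -0.2073  0.2314] [ 0.8397  0.543  -0.0002  0.0002] [0.4173 0.2532 0.771 ]
carrier3 0.98 [252.2, 22.1] [ 0.5436 -0.0769  0.026 ] [ 0.5427 -0.079   0.0377]
carrier3 0.77 [169.1, 25.9] [ 0.4749 -0.0493  0.026 ] [ 0.4766 -0.0526  0.0385]
carrier3_shelf 0.97 [257.0, 78.0] [ 0.5283 -0.1214  0.035 ] [ 0.5284 -0.1214  0.0347]
```

View pics/w2.png

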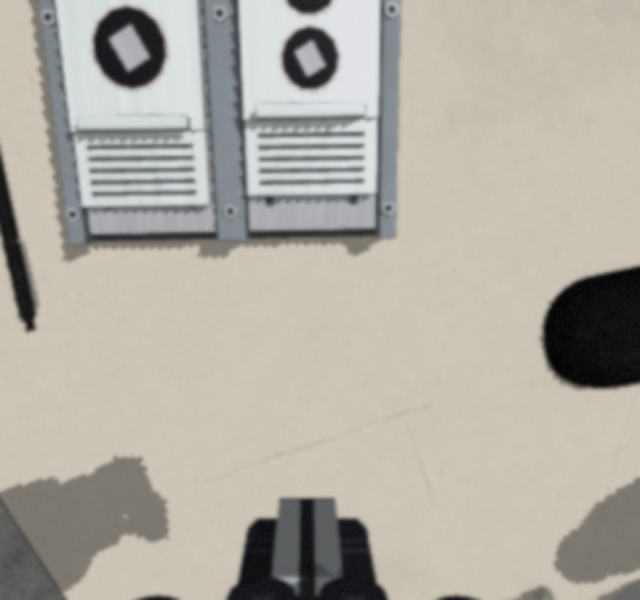

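The move was refused for lack of `roll`. The picture still gives rail bolts at crop (219,13), (230,211), (392,9) and (388,208), and the shelf tail edge at (311,193).

```bash
python3 - <<'E'
from h import *
np.set_printoptions(precision=4,suppress=True)
f=np.load('w2.npz'); st=dict(position=f['pos'],eef_rot=f['rot'])
q=lambda x,y,z:w_z((100+x/2,y/2),z,st)
for a,b in [((47,17),(72,214)),((219,13),(230,211)),((392,9),(388,208))]:
    A,B=q(*a,.029),q(*b,.029); d=A-B; print(A,B,np.linalg.norm(d),np.degrees(np.arctan2(d[1],d[0])))
L,Rr=q(72,214,.029),q(388,208,.029); d=L-Rr; print('across',np.linalg.norm(d),np.degrees(np.arctan2(d[1],d[0]))-90)
L,Rr=q(70,242,.029),q(395,237,.029); d=L-Rr; print('front end',(L+Rr)/2,np.linalg.norm(d),np.degrees(np.arctan2(d[1],d[0]))-90)
print('tail edge',q(311,193,.035),'L/R',q(248,194,.035),q(377,193,.035),'ridge top rear',q(310,119,.046), 'slot L/R',q(246,215,.029),q(379,213,.029))
x=R.from_quat(st['eef_rot']).as_matrix()[:,0]; print('tool x yaw',np.degrees(np.arctan2(x[1],x[0])))
E
```

```text
[ 0.4457 -0.0219  0.029 ] [ 0.4136 -0.0975  0.029 ] 0.08217158281785476 66.9668596284568
[ 0.5146 -0.0512  0.029 ] [ 0.4824 -0.127   0.029 ] 0.0823404506686587 67.00742578469674
[ 0.5836 -0.0806  0.029 ] [ 0.5511 -0.1565  0.029 ] 0.08250017175914544 66.77854162135192
across 0.14956128403212593 66.80100561619307
front end [ 0.4776 -0.1392  0.029 ] 0.15581120384186273 66.614468941664
tail edge [ 0.5206 -0.1354  0.035 ] L/R [ 0.494  -0.1239  0.035 ] [ 0.5483 -0.1479  0.035 ] ridge top rear [ 0.5325 -0.1076  0.046 ] slot L/R [ 0.4885 -0.1318  0.029 ] [ 0.5463 -0.1568  0.029 ]
tool x yaw 65.77730915920438
```

Emit:
move_arm(
  deltas=[
    {"tx": 0.09,"ty": 0.18,"tz": -0.05,"roll": 0.003,"grip": 1},
    {"tx": 0.172,"ty": 0.354,"tz": -0.2,"roll": 0.003,"grip": 1},
    {"tx": 0.172,"ty": 0.354,"tz": -0.4,"roll": 0.003,"grip": 1},
    {"tx": 0.172,"ty": 0.354,"tz": -0.54,"roll": 0.003,"grip": 1},
    {"tx": 0.172,"ty": 0.354,"tz": -0.62,"roll": 0.003,"grip": 1},
    {"tx": 0.172,"ty": 0.354,"tz": -0.62,"roll": 0.003,"grip": 1},
    {"tx": 0.172,"ty": 0.354,"tz": -0.62,"roll": 0.003,"grip": 1},
  ],
)

```text
time_s: 3.55
position: [0.5296, -0.1175, 0.0764]
eef_rot: [0.834, 0.552, -0.0, -0.0]
contact_force: [0.4, 0.5, 1.6]
opening: -0.001
grip_force: 0.0
```

```bash
python3 - <<'E'
from h import *
np.set_printoptions(precision=4,suppress=True)
st=manip.read_state(); im,dep=manip.read_camera('wrist'); cv2.imwrite('pics/w3.png',cv2.resize(im[80:380,100:420,::-1],(640,600)))
print(st['time_s'],st['position'],st['eef_rot'],st['contact_force'])
E
```

```text
3.55 [ 0.5296 -0.1175  0.0764] [ 0.8339  0.5519 -0.     -0.    ] [0.4389 0.483  1.5605]
```

View pics/w3.png

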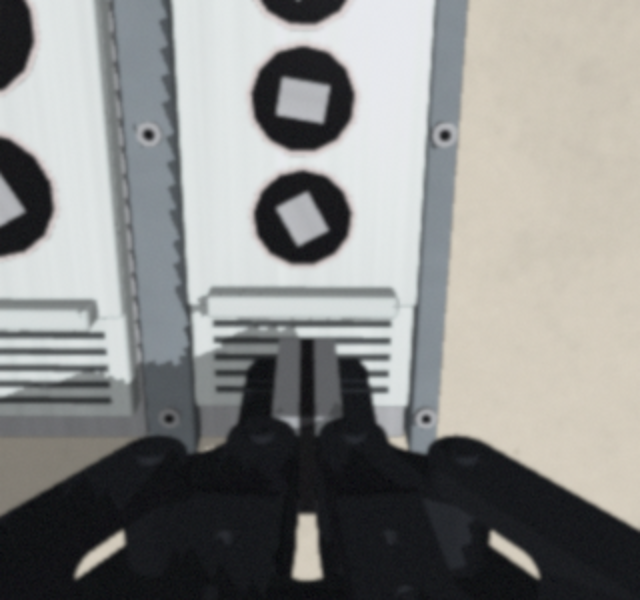

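The fingertips are centred over the shelf, just behind the ridge, with tips near crop (307,340) and the ridge at row 305. Now I'll press.

Emit:
move_arm(
  deltas=[
    {"tx": 0,"ty": 0,"tz": -0.04,"roll": 0,"grip": 1},
    {"tx": 0,"ty": 0,"tz": -0.06,"roll": 0,"grip": 1},
    {"tx": 0,"ty": 0,"tz": -0.075,"roll": 0,"grip": 1},
    {"tx": 0,"ty": 0,"tz": -0.09,"roll": 0,"grip": 1},
    {"tx": 0,"ty": 0,"tz": -0.09,"roll": 0,"grip": 1},
  ],
)

```text
time_s: 4.1
position: [0.5298, -0.1178, 0.0544]
eef_rot: [0.834, 0.552, 0.0, 0.0]
contact_force: [-1.8, -0.2, 9.3]
opening: 0.001
grip_force: 4.7
```

Emit:
move_arm(
  deltas=[
    {"tx": 0,"ty": 0,"tz": -0.004,"roll": 0,"grip": 1},
    {"tx": 0,"ty": 0,"tz": -0.008,"roll": 0,"grip": 1},
    {"tx": 0,"ty": 0,"tz": -0.008,"roll": 0,"grip": 1},
  ],
)

```text
time_s: 4.4
position: [0.5298, -0.1179, 0.0538]
eef_rot: [0.834, 0.552, 0.0, 0.001]
contact_force: [-3.4, 0.1, 17.1]
opening: -0.002
grip_force: 8.7
```

Emit:
move_arm(
  deltas=[
    {"tx": 0.008,"ty": 0.018,"tz": 0,"roll": 0,"grip": 1},
    {"tx": 0.016,"ty": 0.037,"tz": 0,"roll": 0,"grip": 1},
    {"tx": 0.027,"ty": 0.063,"tz": 0,"roll": 0,"grip": 1},
    {"tx": 0.038,"ty": 0.089,"tz": 0,"roll": 0,"grip": 1},
    {"tx": 0.049,"ty": 0.115,"tz": 0,"roll": 0,"grip": 1},
    {"tx": 0.06,"ty": 0.141,"tz": 0,"roll": 0,"grip": 1},
    {"tx": 0.071,"ty": 0.166,"tz": 0,"roll": 0,"grip": 1},
    {"tx": 0.071,"ty": 0.166,"tz": 0,"roll": 0,"grip": 1},
  ],
)

```text
time_s: 5.2
position: [0.5448, -0.084, 0.0539]
eef_rot: [0.836, 0.549, -0.005, 0.003]
contact_force: [-6.2, -11.8, 20.5]
opening: 0.001
grip_force: 11.7
```

Emit:
move_arm(
  deltas=[
    {"tx": 0.011,"ty": 0.026,"tz": 0,"roll": 0,"grip": 1},
    {"tx": 0.022,"ty": 0.052,"tz": 0,"roll": 0,"grip": 1},
    {"tx": 0.033,"ty": 0.078,"tz": 0,"roll": 0,"grip": 1},
    {"tx": 0.044,"ty": 0.104,"tz": 0,"roll": 0,"grip": 1},
    {"tx": 0.044,"ty": 0.104,"tz": 0,"roll": 0,"grip": 1},
  ],
)

```text
time_s: 5.7
position: [0.5558, -0.0585, 0.054]
eef_rot: [0.836, 0.549, -0.005, 0.003]
contact_force: [-6.3, -13.5, 22.4]
opening: 0.004
grip_force: 12.0
```

```bash
python3 - <<'E'
from h import *
st=manip.read_state(); im,dep=manip.read_camera('top'); im2,_=manip.read_camera('wrist')
a=cv2.resize(im[130:260,210:380,::-1],(680,520),interpolation=cv2.INTER_CUBIC)[:300]
b=cv2.resize(im2[80:380,:,::-1],(512,300)); c=np.zeros((600,680,3),np.uint8); c[:300]=a; c[300:,:512]=b
cv2.imwrite('pics/t2.png',c); print(st['position'],st['contact_force'],st['joints'])
E
```

```text
[ 0.55581656 -0.05846905  0.05399035] [ -6.31371896 -13.52917954  22.35586159] [ 0.11000407  0.69524713 -0.12733231  2.09344175  0.25517575  0.37313796
 -0.63467734]
```

View pics/t2.png

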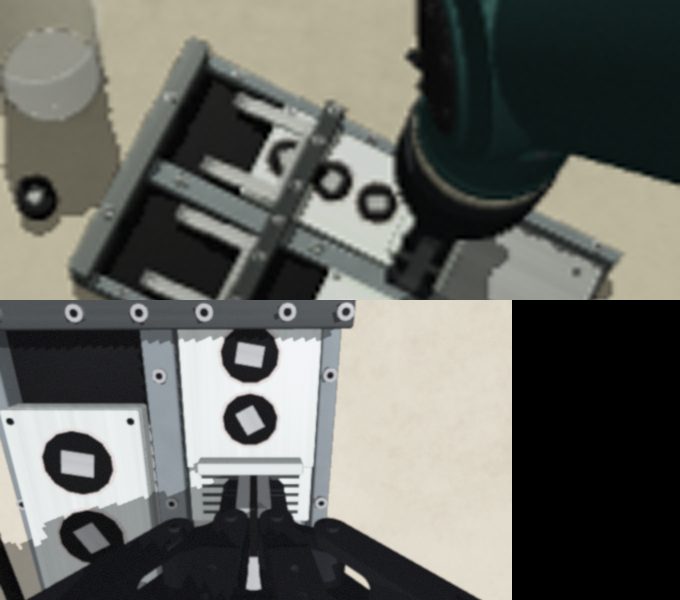

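Carrier3 has slid under the bridge (row 320 of the wrist view), with its front mount under the spring fork in the top view. carrier2 hasn't moved. I'll keep pushing.

Emit:
move_arm(
  deltas=[
    {"tx": 0.01,"ty": 0.026,"tz": 0,"roll": 0,"grip": 1},
    {"tx": 0.02,"ty": 0.052,"tz": 0,"roll": 0,"grip": 1},
    {"tx": 0.03,"ty": 0.078,"tz": 0,"roll": 0,"grip": 1},
    {"tx": 0.041,"ty": 0.104,"tz": 0,"roll": 0,"grip": 1},
    {"tx": 0.051,"ty": 0.13,"tz": 0,"roll": 0,"grip": 1},
    {"tx": 0.062,"ty": 0.155,"tz": 0,"roll": 0,"grip": 1},
    {"tx": 0.067,"ty": 0.167,"tz": 0,"roll": 0,"grip": 1},
    {"tx": 0.067,"ty": 0.167,"tz": 0,"roll": 0,"grip": 1},
  ],
)

```text
time_s: 6.6
position: [0.5679, -0.0278, 0.0541]
eef_rot: [0.838, 0.545, -0.013, 0.005]
contact_force: [-9.2, -24.2, 28.8]
opening: 0.002
grip_force: 21.0
```

Emit:
move_arm(
  deltas=[
    {"tx": 0.006,"ty": 0.015,"tz": 0.006,"roll": 0,"grip": 1},
    {"tx": 0.013,"ty": 0.03,"tz": 0.006,"roll": 0,"grip": 1},
    {"tx": 0.019,"ty": 0.045,"tz": 0.006,"roll": 0,"grip": 1},
    {"tx": 0.025,"ty": 0.06,"tz": 0.006,"roll": 0,"grip": 1},
    {"tx": 0.025,"ty": 0.06,"tz": 0.006,"roll": 0,"grip": 1},
    {"tx": 0.025,"ty": 0.06,"tz": 0.006,"roll": 0,"grip": 1},
  ],
)

```text
time_s: 7.2
position: [0.5754, -0.008, 0.0541]
eef_rot: [0.837, 0.547, -0.01, 0.004]
contact_force: [-7.8, -21.0, 16.7]
opening: -0.002
grip_force: 16.3
```

Emit:
move_arm(
  deltas=[
    {"tx": 0.008,"ty": 0.019,"tz": 0,"roll": 0,"grip": 1},
    {"tx": 0.013,"ty": 0.03,"tz": 0,"roll": 0,"grip": 1},
    {"tx": 0.013,"ty": 0.03,"tz": 0,"roll": 0,"grip": 1},
  ],
)

```text
time_s: 7.5
position: [0.5755, -0.0076, 0.0542]
eef_rot: [0.838, 0.546, -0.016, 0.005]
contact_force: [-11.7, -30.5, 23.3]
opening: 0.0
grip_force: 21.5
```

```bash
python3 - <<'E'
from h import *
st=manip.read_state(); im,dep=manip.read_camera('top'); im2,_=manip.read_camera('wrist')
a=cv2.resize(im[130:260,210:380,::-1],(680,520),interpolation=cv2.INTER_CUBIC)[:300]
b=cv2.resize(im2[80:380,:,::-1],(512,300)); c=np.zeros((600,680,3),np.uint8); c[:300]=a; c[300:,:512]=b
cv2.imwrite('pics/t3.png',c); print(st['position'],st['contact_force'])
E
```

```text
[ 0.57554348 -0.00763534  0.05415641] [-11.69502213 -30.46178228  23.26937395]
```

View pics/t3.png

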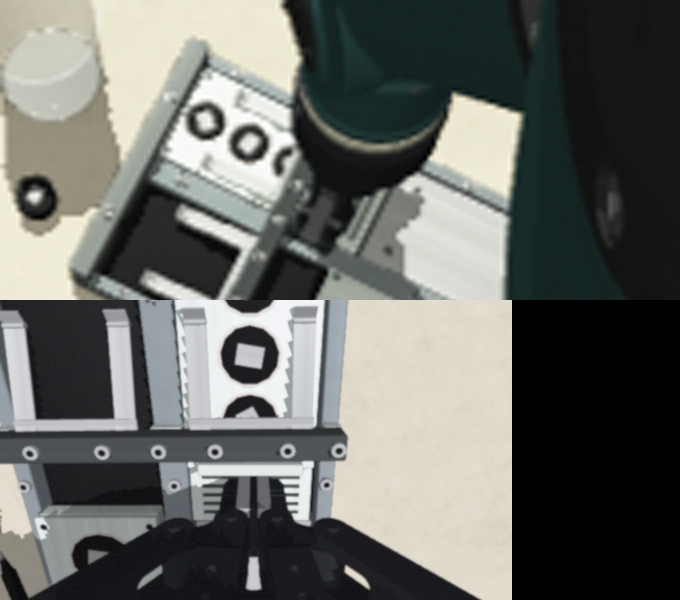

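It's against the end stop: the load rises without further motion, and the top view shows the nose at the wall. I'll relax the pressure, back the target off and lift clear.

Emit:
move_arm(
  deltas=[
    {"tx": 0,"ty": 0,"tz": 0.012,"roll": 0,"grip": 1},
    {"tx": -0.006,"ty": -0.014,"tz": 0.024,"roll": 0,"grip": 1},
    {"tx": -0.02,"ty": -0.046,"tz": 0.036,"roll": 0,"grip": 1},
    {"tx": -0.036,"ty": -0.084,"tz": 0.06,"roll": 0,"grip": 1},
    {"tx": -0.04,"ty": -0.095,"tz": 0.12,"roll": 0,"grip": 1},
    {"tx": -0.04,"ty": -0.095,"tz": 0.25,"roll": 0,"grip": 1},
    {"tx": -0.04,"ty": -0.095,"tz": 0.45,"roll": 0,"grip": 1},
    {"tx": -0.1,"ty": -0.3,"tz": 0.6,"roll": 0,"grip": 1},
    {"tx": -0.15,"ty": -0.5,"tz": 0.6,"roll": 0,"grip": 1},
    {"tx": -0.15,"ty": -0.7,"tz": 0.6,"roll": 0,"grip": 1},
    {"tx": -0.15,"ty": -0.8,"tz": 0.6,"roll": 0,"grip": 1},
    {"tx": -0.15,"ty": -0.8,"tz": 0.6,"roll": 0,"grip": 1},
  ],
)

```text
time_s: 8.8
position: [0.5472, -0.1926, 0.2053]
eef_rot: [0.836, 0.548, 0.0, 0.003]
contact_force: [-0.9, 0.2, -0.1]
opening: 0.003
grip_force: 0.0
```

```bash
python3 - <<'E'
from h import *
st=manip.read_state(); im,dep=manip.read_camera('top'); im2,dp=manip.read_camera('wrist')
a=cv2.resize(im[130:260,210:380,::-1],(680,520),interpolation=cv2.INTER_CUBIC)
cv2.imwrite('pics/t4.png',a); print(st['position'],st['contact_force'],st['time_s'])
F=np.array([.4776,-.1392]);X=np.array([.3923,.9198]);Y=np.array([-X[1],X[0]])
c=manip.calibration('top')
vv,uu=np.mgrid[130:260,210:380]; 
p=np.array(c['position']); D=np.stack([(uu-c['cx'])/c['fx'],-(vv-c['cy'])/c['fy'],-np.ones(uu.shape)],-1)@R.from_quat(c['orientation']).as_matrix().T
P=p+D*dep[130:260,210:380,None]; sx=(P[...,:2]-F)@X-.136; sy=(P[...,:2]-F)@Y
for nm,y in [('a',.0385),('b',-.0385)]:
  for x in range(-125,135,10):
    m=(abs(sx-x/1000)<.005)&(abs(sy-y)<.022)&(dep[130:260,210:380]>0)
    print(nm,x,m.sum(),round(float(np.median(P[...,2][m]))*1000,1) if m.sum() else None,end=' | ')
E
```

```text
[ 0.54722028 -0.19261282  0.20532089] [-0.89419825  0.19244957 -0.06654108] 8.8
a -125 77 26.0 | a -115 81 35.3 | a -105 86 35.2 | a -95 90 34.9 | a -85 82 44.9 | a -75 86 38.0 | a -65 84 38.4 | a -55 86 37.9 | a -45 85 38.4 | a -35 85 37.9 | a -25 85 38.0 | a -15 85 38.2 | a -5 85 38.7 | a 5 85 37.7 | a 15 74 19.9 | a 25 80 19.9 | a 35 76 20.3 | a 45 93 44.3 | a 55 75 44.3 | a 65 76 21.1 | a 75 77 20.7 | a 85 81 20.4 | a 95 76 20.7 | a 105 77 20.2 | a 115 76 20.0 | a 125 80 20.0 | b -125 78 26.0 | b -115 81 26.1 | b -105 80 26.4 | b -95 78 26.4 | b -85 82 26.0 | b -75 74 25.8 | b -65 78 26.1 | b -55 81 26.1 | b -45 78 26.0 | b -35 78 26.1 | b -25 79 25.7 | b -15 71 26.2 | b -5 78 25.7 | b 5 81 28.7 | b 15 74 29.3 | b 25 80 28.7 | b 35 72 38.6 | b 45 85 44.9 | b 55 72 43.9 | b 65 72 32.6 | b 75 76 32.4 | b 85 77 32.7 | b 95 74 32.5 | b 105 77 32.2 | b 115 74 32.2 | b 125 74 32.0 |
```

View pics/t4.png

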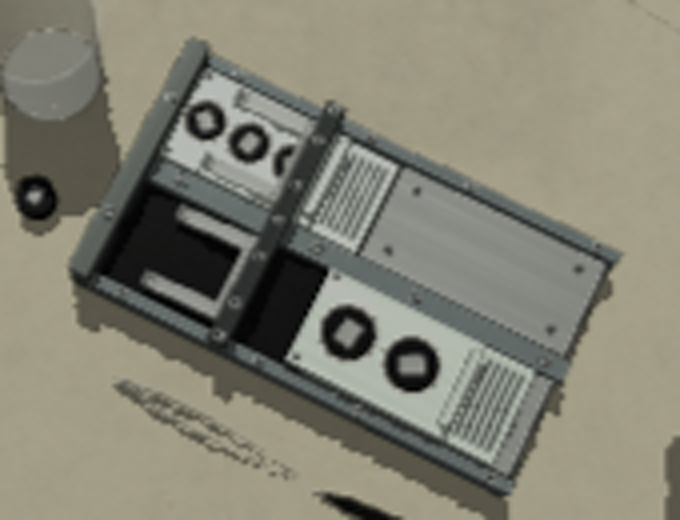

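The picture shows carrier3 fully home: deck at 32 mm, shelf at 29 mm and platform_b back up at 26 mm. carrier2 is where it was and the hand is clear.

```bash
python3 -c "
from plant import manip
print(manip.close_job())"
```

```text
the job is handed in; nothing more can be done
None
```

I loaded the three-mount carrier fully home against the end stop, its platform sprang up behind it, the two-mount carrier stayed put, and I handed the job in with the hand clear (no verdict was shown).

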